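# Snap the control board onto its barbed supports

### The arm

A 6-joint arm with a two-finger parallel gripper is mounted at the origin on the work surface. World frame = base frame: x ahead of the robot, y to its left, z up, the work surface at z = 0. Lengths are in m, angles in rad, forces in N, time in s.
With the tool pointing down it reaches from about 0.425 to 0.95 m from the base axis. Payload 3.5 kg.
Tool frame: the origin (TCP) lies midway between the tips of the shut fingers; the grasp point (between the pads) lies 19 mm behind it; z points along the fingers, y is the line along which they close (so a half turn about z gives the same grasp; the last joint's range is limited). The gripper opens to 85 mm and grips with 20 to 120 N. Pads are 22 mm wide; open, the fingers measure 114 mm over their backs; the gripper's body (76 mm by 85 mm) begins 54 mm behind the grasp point. The pads swing forward as they close: fully open they stand 13 mm farther back than shut.
Start: joints at [-1.41, 0.286, 1.577, -0, 1.279, -0.15], TCP at [0.206, -0.643, 0.231] pointing down, gripper open.
Joint ranges: [-2.77, 2.77], [-0.9, 2.22], [0.21, 2.48], [-1.53, 4.67], [0.24, 2.81], [-2.84, 2.84]. Speed limits (rad/s): [2.79, 2.79, 3.14, 3.14, 3.14, 3.14].

### API

Orientations are given as a unit quaternion [x, y, z, w].
In Python, from plant import ctrl gives the robot as it stands. The module is installed in compiled form; this text tells all that it offers.
- The arm moves only by the shell command python3 -m inch 'ROWS' [FORCE]. ROWS is JSON, a list of rows, each a list of 5 numbers: the closure, from 0 (fully open) to 1 (shut), then the shift along the tool's x, y, z in m, then the turn about the tool's z in degrees. A call has 1 to 5 rows; each row is the pose to reach, as a shift and turn from the pose commanded when the call began, along the tool's axes at that moment; what a row does not reach only later rows make up. A row lasts 1/12 s, in which the tool goes at most 41.7 mm and 7.16 degrees, less where a joint would pass 70% of its speed; a pose out of reach is approached as far as the arm can. A call with a gripper value outside its range is refused whole. The fingers move at their own pace and stop on an object; FORCE is the grip in N (left out, the last holds). Time passes only in rows, so rows that repeat a pose let the fingers close. It gives the time, the measured TCP pose, the force, the opening and the grip force at its end, in the units of the state.
- ctrl.get_state(): the state, without advancing time (a new reading comes with each control period).
- ctrl.read_camera(name): name is "scene" or "side" or "wrist"; returns a dict with "pixels" (420x560x3 uint8, red, green, blue), "depth" (420x560 float32, m along the optical axis (not along the pixel's ray), 0 where there is no reading), "fx", "fy", "cx", "cy" (pixels), "xyz" and "rotation" of the camera in the world; the wrist camera has in their place "mount" (4x4, takes a point from camera to tool coordinates, whose origin is the TCP and whose axes are the flange's). Camera axes: x right, y down, z forward; pixel columns grow to the right and rows downward; lengths in m; the calibration is good to about 2 mm. The wrist camera is an equidistant fisheye: a pixel r from the principal point sees the ray r / f radians off the axis. A picture is of the moment at which its call begins: read the wrist's pose just before it.
- ctrl.sign_off(): hands the job in; it is judged then, once.
Trained networks look in a picture, given as the dict that the camera call returned (one of the last four; its "shot" number tells which), for a name from the list of things; names that differ only in an ending like _2 or _b are one class to them, and where a whole thing is asked for, a point or a joint stands for the part that bears it (a point fixed in the world has none). Each returns a list of dicts, best first, with "score" (0 to 1); they miss things now and then, are a little off and sometimes report something else, mostly with a low value. They report only what shows in the picture. A call takes as long as a camera call. They do not tell look-alikes from the thing itself.
- ctrl.spot_in(query, picture): "at" ([column, row] in pixels, amid what is visible of it).
- ctrl.tip_of(query, picture): "at" ([column, row] in pixels: a listed point, or the origin of a listed thing).
The state is a dict: "time": time; "qpos": joint angles; "dq": joint speeds; "joint_efforts": joint torques, N m; "eef_pos": TCP position; "tcp_rot": TCP orientation; "contact_force": force on the tool from outside, world axes, zero at the start; "wrist_torque": the same for the moment, N m; "opening": opening from 0.0 (shut) to 1.0 (fully open); "finger_force": force on a finger pad.
Only numpy, scipy, OpenCV 4.12 (cv2) and the standard library are available. Lean on these libraries where they do the work, as an engineer would, in place of code of your own. Each camera call takes 0.05 s, during which the arm holds its last target. There are 200 camera calls.

### The job

Use the red scraper block, not the gripper's fingers, to sweep the three loose yellow chips off the instrument base's grey plate onto the bench, and leave the scraper standing upright on the bench. Then fit the green control board over the four white barbed supports, with its orange terminal block at the blue-socket end, and press it down until all four corners have snapped fully home under the barbs. Leave the glassware and everything else on the bench where it is.

Things in the scene. Friction and masses are not known exactly. Their poses are not given: they have to be found in the camera images.
- chassis: open instrument base, fixed: grey plate 190 (x) x 124 (y) mm, flat top 24 mm above the bench. Origin: centre of its underside on the bench; z up. Blue socket 16 x 22 mm, top 42 mm above the bench, at x=-84, y=+46 mm (the blue-socket end is -x); black fuse holder, 40 mm high, at x=+84, y=-44. Between the rows of supports runs a clear lane 57 mm wide along x, open at both ends of the plate
- pcb_c (a point): control board, green, 130 (x) x 92 (y) x 3 mm, 130 to 210 g, lying flat. Finned aluminium heat sink 44 (x) x 30 (y) x 30 mm on its middle is the part to grip. This point: middle of the board, 18 mm above its underside (half-way up the sink). Orange terminal block 14 x 34 x 12 mm at x=-54; black capacitors 12 mm high at x=+50, |y|<18. Beside the sink (20<|y|<46) the board is bare
- scraper_c (a point): scraper block standing upright: red foot 26 (x) x 50 (y) x 28 mm with a wooden handle 22 (x) x 30 (y) mm above it, 78 mm high in all, 100 to 200 g. This point is on its vertical axis, 55 mm above its underside; y runs along the wide (scraping) face
- chip0_c (a point): loose yellow plastic chip 12 x 10 x 7 mm lying on the plate of the instrument base, in the lane between the supports (|x|<43, |y|<14 mm of the base's frame); the point is its centre
- chip1_c (a point): loose yellow plastic chip 12 x 10 x 7 mm lying on the plate of the instrument base, in the lane between the supports (|x|<43, |y|<14 mm of the base's frame); the point is its centre
- chip2_c (a point): loose yellow plastic chip 12 x 10 x 7 mm lying on the plate of the instrument base, in the lane between the supports (|x|<43, |y|<14 mm of the base's frame); the point is its centre
- seat0 (a point): white board support at x=-55, y=+36 mm of the instrument base: round shoulder 15 mm across, then a tapered tip to 18 mm above the shoulder, with two sprung barbs facing +-x of the base (13 mm across, lower ends 4.5 mm above the shoulder). The point: on the axis, level with the shoulder's top, 38 mm above the bench
- pcb_hole0 (a point): centre of the board's 9 mm square hole at x=-55, y=+36 mm of the board, level with its underside; belongs on seat0. Set on the supports, the board rests on the barbs about 8 mm above the shoulders; about 15 N on the gold press pad (18 x 14 mm, at x=-32, y=+34) snaps this corner through
- seat1 (a point): white board support at x=-55, y=-36 mm of the instrument base: round shoulder 15 mm across, then a tapered tip to 18 mm above the shoulder, with two sprung barbs facing +-x of the base (13 mm across, lower ends 4.5 mm above the shoulder). The point: on the axis, level with the shoulder's top, 38 mm above the bench
- pcb_hole1 (a point): centre of the board's 9 mm square hole at x=-55, y=-36 mm of the board, level with its underside; belongs on seat1. Set on the supports, the board rests on the barbs about 8 mm above the shoulders; about 15 N on the gold press pad (18 x 14 mm, at x=-32, y=-34) snaps this corner through
- seat2 (a point): white board support at x=+55, y=+36 mm of the instrument base: round shoulder 15 mm across, then a tapered tip to 18 mm above the shoulder, with two sprung barbs facing +-x of the base (13 mm across, lower ends 4.5 mm above the shoulder). The point: on the axis, level with the shoulder's top, 38 mm above the bench
- pcb_hole2 (a point): centre of the board's 9 mm square hole at x=+55, y=+36 mm of the board, level with its underside; belongs on seat2. Set on the supports, the board rests on the barbs about 8 mm above the shoulders; about 15 N on the gold press pad (18 x 14 mm, at x=+32, y=+34) snaps this corner through
- seat3 (a point): white board support at x=+55, y=-36 mm of the instrument base: round shoulder 15 mm across, then a tapered tip to 18 mm above the shoulder, with two sprung barbs facing +-x of the base (13 mm across, lower ends 4.5 mm above the shoulder). The point: on the axis, level with the shoulder's top, 38 mm above the bench
- pcb_hole3 (a point): centre of the board's 9 mm square hole at x=+55, y=-36 mm of the board, level with its underside; belongs on seat3. Set on the supports, the board rests on the barbs about 8 mm above the shoulders; about 15 N on the gold press pad (18 x 14 mm, at x=+32, y=-34) snaps this corner through
- reagent: clear glass reagent bottle, 70 mm across, 160 mm high; bystander; origin at its foot
- beaker: glass beaker 68 mm across, 90 mm high; bystander; origin at its foot
- dropper: small amber dropper bottle with red bulb, 34 mm across, 70 mm high, close beside the instrument base; bystander; origin at its foot
- jar: small white jar with blue cap, 36 mm across, 40 mm high, close beside the instrument base; bystander; origin at its foot
- driver: screwdriver lying flat along its x, 170 mm long; bystander; origin at its middle on the underside
- dish: shallow glass dish 84 mm across, 18 mm high; bystander; origin at its foot
- amber: amber bottle 56 mm across, 110 mm high; bystander; origin at its foot
Not all that is in view belongs to the job. Of the things that look like the part that bears pcb_c, the middle-sized one is meant.

How it is judged:
On the way, in this order (a step that is already met when the one before it is completed fails the run):
1. the scraper pushes a chip ((contact force between scraper and chip0 above 0.01 N or contact force between scraper and chip1 above 0.01 N or contact force between scraper and chip2 above 0.01 N)).
2. all three chips are off the plate, down on the bench (height (world z) of each of chip0_c, chip1_c, chip2_c below 0.017 m), for 0.2 s.
3. the board is pressed fully home on all four supports, terminal block at the blue-socket end (z of each of pcb_hole0, pcb_hole1, pcb_hole2, pcb_hole3 in the frame of chassis below 0.0395 m and distance between pcb_hole0 and seat0 below 0.005 m and distance between pcb_hole1 and seat1 below 0.005 m and distance between pcb_hole2 and seat2 below 0.005 m and distance between pcb_hole3 and seat3 below 0.005 m), for 0.2 s.
At the end, for the whole second after the job is handed in: Each hole of the board within 5 mm of its own seat and its underside there under 1.5 mm above the shoulder (all corners snapped, terminal block at the blue-socket end); chips on the bench (centres below 17 mm); scraper upright within 0.15 rad on the bench; all at rest (all of step 2 and all of step 3 and angle between scraper_c's own z axis and vertical below 0.15 rad and height (world z) of scraper_c below 0.062 m and linear speed of each of pcb, scraper below 0.02 m/s); the robot touches nothing.
It fails at once if the gripper's fingers touch a chip (contact force between the fingers and chip0 above 0.5 N or contact force between the fingers and chip1 above 0.5 N or contact force between the fingers and chip2 above 0.5 N).
It fails at once if a bystander is shifted by more than 25 mm (distance of any of reagent, beaker, dropper, jar, driver, dish, amber from where it was at the start of the episode above 0.025 m).
It also fails if it takes over 72 s, if anything falls off the work surface, if the arm or the gripper's body presses on something with over 40 N, if the wrist force passes 120 N, or if a joint passes its speed limit or range.

## Working session

There is one attempt and no reset: what is moved stays moved. The work goes in short steps, Python scripts to look and compute and a shell command to move; the robot and the scene stay as the last step left them, time stands still between calls to the robot, and variables do not carry over. Pictures are saved under pics/ and viewed, at most 12 in all, crops included, and the job is handed in when it is done.

```bash
mkdir -p pics; ls; cat > h.py <<'E'
import numpy as np, cv2
from plant import ctrl
from scipy.spatial.transform import Rotation as R
def save(p,n): cv2.imwrite('pics/'+n+'.png',cv2.cvtColor(p["pixels"],cv2.COLOR_RGB2BGR))
def camRT(p,st):
    if 'mount' in p:
        M=np.array(p['mount']);Rt=R.from_quat(st['tcp_rot']).as_matrix()
        return Rt@M[:3,:3], Rt@M[:3,3]+np.array(st['eef_pos'])
    r=np.array(p['rotation']); 
    r=R.from_quat(r).as_matrix() if r.size==4 else r.reshape(3,3)
    return r,np.array(p['xyz'])
def ray(p,uv,st=None):
    Rc,t=camRT(p,st); x=(uv[0]-p['cx'])/p['fx'];y=(uv[1]-p['cy'])/p['fy']
    if 'mount' in p:
        th=np.hypot(x,y); s=np.sin(th)/max(th,1e-9); d=np.array([x*s,y*s,np.cos(th)])
    else: d=np.array([x,y,1.])
    return t,Rc@d
def atz(p,uv,z,st=None):
    t,d=ray(p,uv,st); return t+d*(z-t[2])/d[2]
def cloud(p,st=None):
    Rc,t=camRT(p,st); v,u=np.mgrid[0:420,0:560]; x=(u-p['cx'])/p['fx'];y=(v-p['cy'])/p['fy']; z=p['depth']
    if 'mount' in p:
        th=np.hypot(x,y); k=np.tan(np.minimum(th,1.5))/np.maximum(th,1e-9); x=x*k;y=y*k
    P=np.stack([x*z,y*z,z],-1)@Rc.T+t
    P[z<=0]=np.nan
    return P
E
python3 - <<'E'
from h import *
s=ctrl.get_state(); print(s['eef_pos'],s['tcp_rot'],s['time'])
for n in['scene','side','wrist']:
    s=ctrl.get_state();p=ctrl.read_camera(n); save(p,n+'0'); print(n,{k:(v if k not in('pixels','depth') else v.shape) for k,v in p.items()})
    for q in ['chassis','pcb_c','scraper_c','chip0_c','seat0','seat1','seat2','seat3']:
        print(q,[(np.round(r['at']),round(r['score'],2)) for r in ctrl.tip_of(q,p)][:4])
E
```

```text
pics
[ 0.20635154 -0.64199457  0.22994839] [ 9.87949225e-01  1.54773842e-01 -2.97423291e-06 -1.17723157e-03] 0.0
scene {'pixels': (420, 560, 3), 'depth': (420, 560), 'fx': 442.80339327299646, 'fy': 442.80339327299646, 'cx': 278.96852108108055, 'cy': 222.39767656891632, 'xyz': array([ 1.1616914 , -0.49714313,  0.87447677]), 'rotation': array([ 0.84120569,  0.37213153, -0.16794736, -0.35452052]), 'shot': 1}
chassis [(array([280., 247.]), 0.89), (array([326., 173.]), 0.37), (array([362., 189.]), 0.28)]
pcb_c [(array([392., 160.]), 0.89), (array([334., 183.]), 0.69), (array([278., 254.]), 0.64), (array([278., 240.]), 0.21)]
scraper_c [(array([135., 292.]), 0.9), (array([310., 238.]), 0.31)]
chip0_c [(array([270., 233.]), 0.35)]
seat0 [(array([284., 220.]), 0.89), (array([279., 255.]), 0.73), (array([262., 232.]), 0.69), (array([302., 245.]), 0.57)]
seat1 [(array([284., 220.]), 0.89), (array([279., 255.]), 0.73), (array([262., 232.]), 0.69), (array([302., 245.]), 0.57)]
seat2 [(array([284., 220.]), 0.89), (array([279., 255.]), 0.73), (array([262., 232.]), 0.69), (array([302., 245.]), 0.57
[... 1072 characters left out ...]
 194.]), 0.67), (array([299., 218.]), 0.66), (array([285., 225.]), 0.65), (array([256., 206.]), 0.62)]
wrist {'pixels': (420, 560, 3), 'depth': (420, 560), 'fx': 325.19226210127806, 'fy': 325.19226210127806, 'cx': 275.18088037282496, 'cy': 206.2705688642717, 'mount': array([[-1.81006593e-04, -9.49767955e-01, -3.12954947e-01,
         7.94486446e-02],
       [ 9.99999963e-01, -1.07922389e-04, -2.50851955e-04,
        -1.01580635e-03],
       [ 2.04476302e-04, -3.12954981e-01,  9.49767939e-01,
        -1.42702158e-01],
       [ 0.00000000e+00,  0.00000000e+00,  0.00000000e+00,
         1.00000000e+00]]), 'shot': 3}
chassis []
pcb_c []
scraper_c []
chip0_c []
seat0 []
seat1 []
seat2 []
seat3 []
```

View pics/scene0.png

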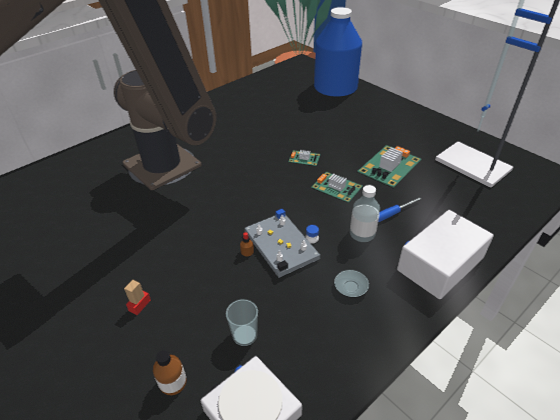

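View pics/side0.png

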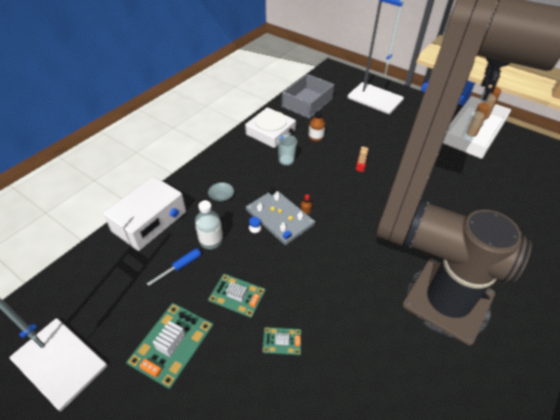

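The scene picture shows the base at (281,245), with the blue socket at (280,215) and the fuse at (282,265). The scraper is at (136,297), and there are three boards: large (390,163), middle (337,184) and small (304,157). In the side picture the middle board is at (236,293), with its orange block on the right.

```bash
cat >> h.py <<'E'
SE=np.array([[-55,36],[-55,-36],[55,36],[55,-36]])/1000.
def rigid(A,B): # 2D B=R A+t
    a=A.mean(0);b=B.mean(0);H=(A-a).T@(B-b);th=np.arctan2(H[0,1]-H[1,0],H[0,0]+H[1,1])
    c,s=np.cos(th),np.sin(th);Rm=np.array([[c,-s],[s,c]]);t=b-Rm@a
    return th,t,np.linalg.norm(A@Rm.T+t-B,axis=1)
def ends(p,P,near,rad,zr,lo,hi):
    hsv=cv2.cvtColor(p['pixels'],cv2.COLOR_RGB2HSV)
    m=cv2.inRange(hsv,lo,hi)>0
    with np.errstate(invalid='ignore'): m&=(np.hypot(P[...,0]-near[0],P[...,1]-near[1])<rad)&(P[...,2]>zr[0])&(P[...,2]<zr[1])
    return P[m]
E
python3 - <<'E'
from h import *
np.set_printoptions(precision=4,suppress=True)
for n in['scene','side']:
    p=ctrl.read_camera(n);P=cloud(p)
    print(n)
    for q,z in [('seat0',.038),('chip0_c',.0275),('scraper_c',.055),('pcb_c',.018),('pcb_hole0',0),('reagent',0),('beaker',0),('dropper',0),('jar',0),('driver',0),('dish',0),('amber',0),('chassis',0)]:
        for r in ctrl.tip_of(q,p)[:12]:
            if r['score']>.25: print(' ',q,np.round(r['at']),round(r['score'],2),atz(p,r['at'],z)[:2])
    for nm,lo,hi in [('blue',(100,130,60),(125,255,255)),('yellow',(22,140,120),(34,255,255)),('red',(0,190,100),(6,255,255)),('green',(60,70,40),(90,255,255)),('orange',(8,180,170),(18,255,255))]:
        m=cv2.inRange(cv2.cvtColor(p['pixels'],cv2.COLOR_RGB2HSV),lo,hi)
        k,l,st,c=cv2.connectedComponentsWithStats(m)
        for i in range(1,k):
            if st[i,4]>6:
                Q=np.nanmedian(P[l==i],0)
                if .2<Q[0]<1 and Q[2]<.2: print('   ',nm,st[i,4],c[i].round(),Q)
E
```

```text
scene
  seat0 [301. 242.] 0.95 [0.5961 0.0656]
  seat0 [260. 231.] 0.82 [0.4913 0.0123]
  seat0 [282. 220.] 0.66 [0.4985 0.0863]
  seat0 [280. 256.] 0.6 [ 0.5925 -0.0072]
  chip0_c [271. 231.] 0.38 [0.5035 0.0426]
  scraper_c [136. 295.] 0.64 [ 0.4719 -0.3405]
  scraper_c [248. 253.] 0.42 [ 0.5448 -0.0693]
  pcb_c [335. 184.] 0.88 [0.4749 0.3274]
  pcb_c [393. 158.] 0.87 [0.5117 0.5611]
  pcb_c [303. 153.] 0.85 [0.2926 0.3667]
  pcb_c [315. 186.] 0.45 [0.4417 0.2715]
  pcb_hole0 [388. 149.] 0.9 [0.4565 0.613 ]
  pcb_hole0 [361. 188.] 0.82 [0.5298 0.387 ]
  pcb_hole0 [389. 183.] 0.82 [0.5745 0.4671]
  pcb_hole0 [290. 155.] 0.82 [0.2524 0.3454]
  pcb_hole0 [363. 174.] 0.78 [0.4866 0.4463]
  pcb_hole0 [312. 186.] 0.75 [0.4199 0.2847]
  pcb_hole0 [294. 149.] 0.7 [0.2352 0.3815]
  pcb_hole0 [349. 196.] 0.68 [0.5301 0.331 ]
  pcb_hole0 [327. 175.] 0.64 [0.4122 0.3587]
  pcb_hole0 [414. 159.] 0.61 [0.5513 0.6283]
  pcb_hole0 [317. 165.] 0.58 [0.3538 0.3715]
  pcb_hole0 [314. 156.] 0.53 [0.3107 0.3989]
  reagent [362. 235.] 0.67 [0.6646 0.2341]
  reagent [396. 212.] 0.35 [0.6693 0.3783]
  re
[... 2803 characters left out ...]
[0.5489 0.0484]
    blue 46 [424.  86.] [ 0.6661 -1.6729 -0.398 ]
    blue 163 [465.  93.] [ 0.4263 -1.7836 -0.3945]
    blue 49 [174. 212.] [0.7919 0.2539 0.0537]
    blue 95 [254. 221.] [0.5807 0.1235 0.0394]
    blue 42 [286. 234.] [0.4711 0.1094 0.0407]
    blue 318 [187. 259.] [0.6579 0.3397 0.0209]
    red 46 [360. 167.] [ 0.4495 -0.3152  0.0174]
    red 15 [306. 197.] [ 0.4974 -0.0359  0.0639]
    green 626 [233. 296.] [0.4762 0.352  0.0032]
    green 1886 [173. 345.] [0.5015 0.5452 0.0044]
    green 55 [282. 329.] [0.3123 0.3453 0.0018]
    green 347 [277. 344.] [0.2974 0.3876 0.0023]
    orange 22 [316. 123.] [ 0.6738 -0.3647  0.0771]
    orange 78 [151. 369.] [0.4973 0.6225 0.0213]
```

```bash
python3 -m inch '[[0,0.034,-0.021,0,0],[0,0.068,-0.042,0,0],[0,0.102,-0.063,0,0],[0,0.136,-0.084,0,0],[0,0.166,-0.102,0,0]]'; python3 -m inch '[[0,0.034,-0.021,0,0],[0,0.068,-0.042,0,0],[0,0.102,-0.063,0,0],[0,0.136,-0.084,0,0],[0,0.166,-0.102,0,0]]' && python3 -m inch '[[0,0,0,0,0]]'
python3 - <<'E'
from h import *
s=ctrl.get_state();p=ctrl.read_camera('wrist');save(p,'w1');P=cloud(p,s);print(s['qpos'],s['time'])
for r in ctrl.tip_of('scraper_c',p): print(r['at'],r['score'],atz(p,r['at'],.055,s))
hsv=cv2.cvtColor(p['pixels'],cv2.COLOR_RGB2HSV)
for nm,lo,hi in [('red',(0,150,60),(6,255,255)),('wood',(9,60,80),(22,200,255))]:
    m=cv2.inRange(hsv,lo,hi)>0; Q=P[m]; Q=Q[np.isfinite(Q).all(1)]; Q=Q[np.hypot(Q[:,0]-.467,Q[:,1]+.345)<.07]
    if len(Q)==0: continue
    print(nm,len(Q),np.percentile(Q,[2,50,98],0))
    for a,b in ((.022,.034),(.07,.09)):
        T=Q[(Q[:,2]>a)&(Q[:,2]<b)]
        if len(T)>10: print(a,len(T),T.mean(0),cv2.minAreaRect(T[:,:2].astype(np.float32)*1000))
E
```

```text
time: 3.17
eef_pos: [0.3345, -0.4929, 0.2315]
tcp_rot: [0.988, 0.155, 0.0, -0.0]
contact_force: [0.3, -0.5, 0.3]
opening: 1.0
finger_force: 0.0
time: 3.58
eef_pos: [0.4614, -0.3448, 0.2317]
tcp_rot: [0.988, 0.155, 0.0, 0.0]
contact_force: [0.2, -0.3, -0.7]
opening: 0.998
finger_force: 0.0
time: 3.67
eef_pos: [0.4634, -0.3422, 0.2316]
tcp_rot: [0.987, 0.158, 0.001, -0.001]
contact_force: [-0.2, 0.1, 0.7]
opening: 1.0
finger_force: 0.0
[-0.81331282  0.06939032  1.82457133  0.00263811  1.24762069  0.43984698] 3.6667
[268.0, 185.6] 0.81 [ 0.45758506 -0.3351157   0.055     ]
[48.2, 6.6] 0.67 [ 0.58794549 -0.02381797  0.055     ]
red 612 [[ 0.44014374 -0.36120866  0.00140347]
 [ 0.46521827 -0.33658846  0.02767258]
 [ 0.4777028  -0.31066008  0.02975643]]
0.022 452 [ 0.46214094 -0.33725377  0.02783996] ((457.9886169433594, -336.6453552246094), (26.302303314208984, 49.964561462402344), 20.609798431396484)
wood 399 [[ 0.42937382 -0.40319872  0.0010955 ]
 [ 0.46720324 -0.33438948  0.06256401]
 [ 0.49358748 -0.32006253  0.33417854]]
0.022 23 [ 0.4592393  -0.3281202   0.03129083] ((458.7008361816406, -325.8421325683594), (13.42220687866211, 35.33049774169922), 59.75189208984375)
0.07 124 [ 0.46181111 -0.33780535  0.07573164] ((457.8667297363281, -336.7391662597656), (22.417003631591797, 29.846965789794922), 20.9643611907959)
```

View pics/w1.png

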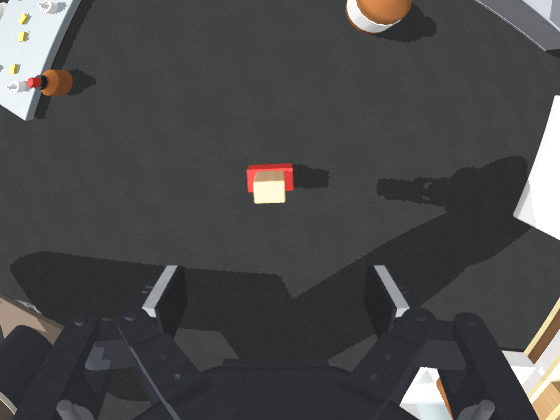

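The scraper is at pixel (268,185), and its depth points are clean. They give a centre of (0.458,-0.337) and a narrow axis heading of 20.8°.

```bash
cat >> h.py <<'E'
def head(s): 
    x=R.from_quat(s['tcp_rot']).as_matrix()[:,0]; return np.degrees(np.arctan2(x[1],x[0]))
def togo(target,hd,s=None):
    s=s or ctrl.get_state(); M=R.from_quat(s['tcp_rot']).as_matrix(); d=np.array(target)-s['eef_pos']
    print('t',round(s['time'],2),'eef',np.round(s['eef_pos'],4),'head',round(head(s),2),'shift mm',np.round(M.T@d*1000,1),'turn',round(-((hd-head(s)+180)%360-180),1),'q6',round(s['qpos'][5],2),'F',np.round(s['contact_force'],1),'op',round(s['opening'],3),'ff',round(s['finger_force'],1))
E
python3 -m inch '[[0,0,0,0,0],[0,0,0,0,0]]' | head -2
python3 -c "
from h import *
togo([.458,-.3367,.040],20.8); 
for i in range(2): s=ctrl.get_state(); print(s['eef_pos'],head(s))"
```

```text
time: 3.93
eef_pos: [0.4594, -0.348, 0.2314]
t 3.93 eef [ 0.4594 -0.348   0.2314] head 17.72 shift mm [  2.1 -11.2 191.4] turn -3.1 q6 0.44 F [-0.4 -0.2 -0.8] op 0.998 ff 0.0
[ 0.45942737 -0.34795912  0.23135836] 17.71629515530475
[ 0.45942737 -0.34795912  0.23135836] 17.71629515530475
```

```bash
cat >> h.py <<'E'
def scraper(c):
    s=ctrl.get_state();p=ctrl.read_camera('wrist');P=cloud(p,s)
    hsv=cv2.cvtColor(p['pixels'],cv2.COLOR_RGB2HSV)
    for lo,hi,a,b in [((0,150,60),(6,255,255),.022,.034),((9,60,80),(22,200,255),.07,.09)]:
        Q=ends(p,P,c,.05,(a,b),lo,hi)
        if len(Q)>10:print(len(Q),Q[:,2].mean(),cv2.minAreaRect(Q[:,:2].astype(np.float32)*1000))
    return p,s
E
python3 -m inch '[[0,0.001,-0.005,0.03,-3],[0,0.002,-0.011,0.06,-3],[0,0.002,-0.011,0.08,-3],[0,0.002,-0.011,0.08,-3],[0,0.002,-0.011,0.08,-3]]' | head -2
python3 -m inch '[[0,0,0,0,0],[0,0,0,0,0]]' | head -2
python3 -c "
from h import *
scraper((.458,-.337)); togo([.458,-.3367,.040],20.8)"
```

```text
time: 4.35
eef_pos: [0.4574, -0.3364, 0.1503]
time: 4.52
eef_pos: [0.4595, -0.3375, 0.1538]
108 0.025433724699557674 ((469.3133544921875, -337.4040222167969), (51.60715103149414, 23.179147720336914), 81.1932373046875)
20 0.07607585513354422 ((463.031982421875, -350.1760559082031), (20.938283920288086, 1.4419593811035156), 19.586774826049805)
t 4.57 eef [ 0.4595 -0.3373  0.1537] head 20.77 shift mm [ -1.4  -1.5 113.7] turn -0.0 q6 0.4 F [ 0.2 -0.5  1.1] op 0.999 ff 0.0
```

```bash
python3 - <<'E'
from h import *
s=ctrl.get_state();p=ctrl.read_camera('wrist');P=cloud(p,s)
a=np.radians(20.8);ax=np.array([np.cos(a),np.sin(a)]);ay=np.array([-np.sin(a),np.cos(a)])
Q=ends(p,P,(.458,-.337),.05,(.0255,.031),(0,150,60),(6,255,255))
for v in(ax,ay): u=(Q[:,:2]-[.458,-.3367])@v*1000; print(u.min(),u.max(),len(u))
Q=P.reshape(-1,3);Q=Q[np.isfinite(Q).all(1)];Q=Q[(np.hypot(Q[:,0]-.458,Q[:,1]+.337)<.03)&(Q[:,2]>.07)&(Q[:,2]<.085)]
for v in(ax,ay): u=(Q[:,:2]-[.458,-.3367])@v*1000; print(u.min(),u.max(),len(u))
print(np.median(Q[:,2]))
E
```

```text
-9.97954613596146 12.885935843108665 34
-24.688241882390287 22.876074558652718 34
-10.595424340277823 10.951370742101624 1269
-14.8179581384102 14.99727140219721 1269
0.07800906858301943
```

```bash
python3 -m inch '[[0,-0.001,-0.001,0.04,0],[0,-0.001,-0.001,0.08,0],[0,-0.001,-0.001,0.105,0],[0,-0.001,-0.001,0.113,0],[0,-0.001,-0.001,0.113,0]]' 60; python3 -m inch '[[1,0,0,0,0],[1,0,0,0,0],[1,0,0,0,0],[1,0,0,0,0],[1,0,0,0,0]]' 60; python3 -c "
from h import *
togo([.458,-.3367,.12],20.8)"
```

```text
time: 5.03
eef_pos: [0.4564, -0.3342, 0.0365]
tcp_rot: [0.984, 0.181, -0.001, -0.002]
contact_force: [-0.0, 0.8, 1.1]
opening: 0.999
finger_force: 0.0
time: 5.45
eef_pos: [0.4584, -0.3362, 0.0401]
tcp_rot: [0.984, 0.181, 0.001, 0.001]
contact_force: [-0.5, -0.6, 3.0]
opening: 0.342
finger_force: 62.4
t 5.45 eef [ 0.4584 -0.3362  0.0401] head 20.81 shift mm [ -0.4   0.6 -79.9] turn 0.0 q6 0.4 F [-0.5 -0.6  3. ] op 0.342 ff 62.4
```

```bash
python3 -m inch '[[1,0,0,-0.035,0],[1,0,0,-0.07,0],[1,0.012,-0.028,-0.09,6],[1,0.025,-0.060,-0.1,12],[1,0.04,-0.095,-0.1,18]]' | head -2; python3 -m inch '[[1,0.007,-0.037,0,5],[1,0.014,-0.074,0,10],[1,0.021,-0.111,0,15],[1,0.028,-0.148,0,17],[1,0.035,-0.185,0,17]]' | head -2
python3 -c "
from h import *
togo([.474,.057,.14],-14)"
```

```text
time: 5.87
eef_pos: [0.4626, -0.2333, 0.1423]
time: 6.28
eef_pos: [0.4865, -0.0438, 0.1384]
t 6.28 eef [ 0.4865 -0.0438  0.1384] head -14.29 shift mm [-37.  -94.6  -1.6] turn -0.3 q6 1.52 F [ 1.7  0.3 -2.5] op 0.339 ff 61.9
```

```bash
python3 -m inch '[[1,-0.015,-0.035,0,0],[1,-0.027,-0.07,0,0],[1,-0.036,-0.095,0,0],[1,-0.036,-0.095,0,0],[1,-0.036,-0.095,0,0]]' | head -2; python3 -m inch '[[1,0,0,0,0],[1,0,0,0,0]]' | head -2
cat > base.py <<'E'
from h import *
def base(tag,c=(.547,.039),th0=-14,rad=.13):
    s=ctrl.get_state();p=ctrl.read_camera('wrist');save(p,tag);P=cloud(p,s)
    Q=P.reshape(-1,3); hsv=cv2.cvtColor(p['pixels'],cv2.COLOR_RGB2HSV).reshape(-1,3)
    ok=np.isfinite(Q).all(1)&(np.hypot(Q[:,0]-c[0],Q[:,1]-c[1])<rad)
    pl=ok&(Q[:,2]>.020)&(Q[:,2]<.028)&(hsv[:,1]<80)
    T=Q[pl]; print('plate',len(T),np.median(T[:,2]),cv2.minAreaRect(T[:,:2].astype(np.float32)*1000))
    wt=ok&(Q[:,2]>.034)&(Q[:,2]<.060)&(hsv[:,1]<60)&(hsv[:,2]>120)
    a=np.radians(th0);Rm=np.array([[np.cos(a),-np.sin(a)],[np.sin(a),np.cos(a)]])
    A=[];B=[]
    for k in SE:
        w=Rm@k+c; m=wt&(np.hypot(Q[:,0]-w[0],Q[:,1]-w[1])<.016)
        T=Q[m]
        if len(T)<8: print('few',k,len(T)); continue
        top=T[T[:,2]>.047]
        print(k,len(T),T[:,:2].mean(0).round(4),len(top),top[:,:2].mean(0).round(4) if len(top) else '',T[:,2].max().round(4))
        if len(top)>3: A.append(k);B.append(top[:,:2].mean(0))
    if len(A)>1:
        th,t,e=rigid(np.array(A),np.array(B)); print('BASE',np.degrees(th),t,e*1000)
    y=ok&(hsv[:,0]>20)&(hsv[:,0]<36)&(hsv[:,1]>120)&(hsv[:,2]>90)
    k,l,st,cc=cv2.connectedComponentsWithStats(y.reshape(420,560).astype(np.uint8))
    for i in range(1,k):
        if st[i,4]>15: q=np.nanmedian(P[l==i],0); print('chip',cc[i].round(),q.round(4),'in base',(Rm.T@(q[:2]-c)*1000).round(1))
    return p,s,P
E
python3 -c "
from base import *
base('b1'); togo([.474,.057,.14],-14)"
```

```text
time: 6.7
eef_pos: [0.4747, 0.0565, 0.1382]
time: 6.87
eef_pos: [0.4755, 0.0544, 0.1384]
plate 30578 0.024118973467204097 ((546.58056640625, 51.509700775146484), (144.3488311767578, 190.4192657470703), 77.9928207397461)
[-0.055  0.036] 321 [0.4997 0.0874] 91 [0.4994 0.0882] 0.0567
[-0.055 -0.036] 307 [0.4852 0.0187] 81 [0.4849 0.0184] 0.0565
[0.055 0.036] 326 [0.6048 0.0648] 90 [0.6053 0.0653] 0.0571
[ 0.055 -0.036] 326 [ 0.5901 -0.0038] 91 [ 0.59   -0.0044] 0.057
BASE -12.171701279860585 [0.54494002 0.04188278] [0.80763422 1.34990904 0.95960295 1.16318051]
t 6.92 eef [0.4755 0.0542 0.1384] head -14.29 shift mm [-2.2 -2.4 -1.6] turn -0.3 q6 1.72 F [-0.   0.7 -1.7] op 0.341 ff 61.8
```

View pics/b1.png

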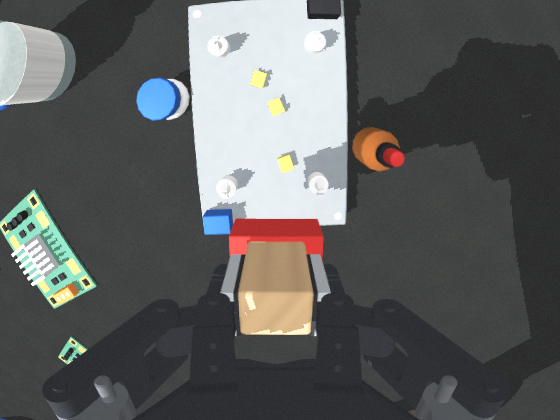

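Supports show at (218,45), (315,41), (227,186) and (317,183), and the chips at (286,162), (277,105) and (260,78). The base is at (0.545,0.042), heading -12.2°, and the scraper is held straight.

```bash
python3 -c "
from h import *
togo([.4687,.0584,.0655],-12.2)"
```

```text
t 6.92 eef [0.4755 0.0542 0.1384] head -14.29 shift mm [-7.7 -2.4 72.9] turn -2.1 q6 1.72 F [-0.   0.7 -1.7] op 0.341 ff 61.8
```

```bash
python3 -m inch '[[1,-0.008,-0.002,0.01,-2.1],[1,-0.008,-0.002,0.035,-2.1],[1,-0.008,-0.002,0.06,-2.1],[1,-0.008,-0.002,0.071,-2.1],[1,-0.008,-0.002,0.071,-2.1]]' | head -2; python3 -m inch '[[1,0,0,0,0],[1,0,0,0,0]]' | head -2
python3 -c "
from base import *
s=ctrl.get_state();p=ctrl.read_camera('wrist');save(p,'s1'); togo([.4687,.0584,.0655],-12.2)"
```

```text
time: 7.33
eef_pos: [0.4672, 0.0581, 0.0656]
time: 7.5
eef_pos: [0.4688, 0.0586, 0.068]
t 7.55 eef [0.4689 0.0588 0.0682] head -12.14 shift mm [-0.1  0.4  2.7] turn 0.1 q6 1.69 F [ 0.8  0.3 -3.1] op 0.349 ff 61.9
```

View pics/s1.png

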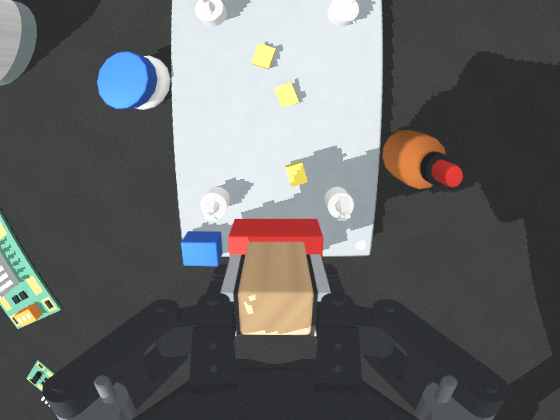

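The scraper is centred in the lane: the foot spans columns 230–322 and the supports are at columns 215 and 340. It goes down 3 mm, then the sweep starts.

```bash
python3 -m inch '[[1,0,0,0.002,0],[1,0,0,0.003,0],[1,0.01,0,0.003,0],[1,0.025,0,0.003,0],[1,0.04,0,0.003,0]]' ; python3 -m inch '[[1,0.015,0,0,0],[1,0.03,0,0,0],[1,0.045,0,0,0],[1,0.06,0,0,0],[1,0.07,0,0,0]]';python3 -c "
from base import *
s=ctrl.get_state();p=ctrl.read_camera('wrist');save(p,'s2'); togo([.5449,.0419,.0655],-12.2)"
```

```text
time: 7.97
eef_pos: [0.5081, 0.0507, 0.0645]
tcp_rot: [0.994, -0.105, 0.0, -0.0]
contact_force: [0.1, 1.1, -2.5]
opening: 0.341
finger_force: 61.9
time: 8.38
eef_pos: [0.5776, 0.0356, 0.0645]
tcp_rot: [0.994, -0.105, 0.001, 0.0]
contact_force: [-0.3, -0.3, -1.9]
opening: 0.347
finger_force: 61.9
t 8.43 eef [0.579  0.0352 0.0649] head -12.12 shift mm [-34.8   0.6  -0.7] turn 0.1 q6 1.67 F [ 1.9 -1.8 -1.8] op 0.344 ff 61.9
```

View pics/s2.png

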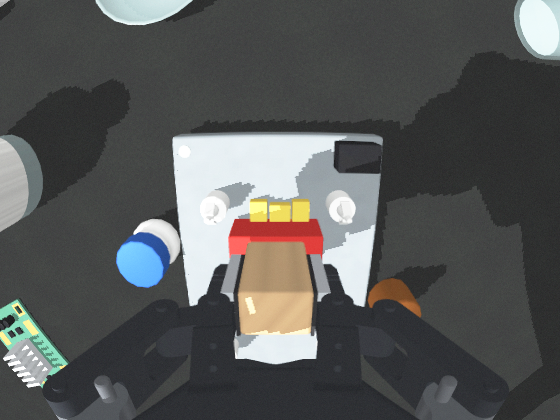

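All three chips are lined up in front of the foot, at columns 259–301 of row 210. The sweep goes on past the edge.

```bash
python3 -m inch '[[1,0.015,0,0,0],[1,0.03,0,0,0],[1,0.045,0,0,0],[1,0.06,0,0,0],[1,0.067,0,0,0]]' |head -2; python3 -m inch '[[1,0,0,0,0],[1,0,0,0,0],[1,0,0,-0.03,0],[1,0,0,-0.05,0],[1,0,0,-0.05,0]]' |head -2;python3 -c "
from base import *
p,s,P=base('s3',c=(.5449,.0419),th0=-12.2,rad=.25); togo([.53,-.19,.12],0)
hsv=cv2.cvtColor(p['pixels'],cv2.COLOR_RGB2HSV); k,l,st,cc=cv2.connectedComponentsWithStats(cv2.inRange(hsv,(20,110,80),(36,255,255)))
for i in range(1,k):
    if st[i,4]>15: print(st[i,4],cc[i],np.nanmedian(P[l==i],0))
"
```

```text
time: 8.85
eef_pos: [0.6426, 0.0217, 0.0645]
time: 9.27
eef_pos: [0.6434, 0.0221, 0.1194]
plate 5653 0.024070550938439406 ((618.4671020507812, 89.12796783447266), (296.96038818359375, 231.55984497070312), 26.616806030273438)
few [-0.055  0.036] 1
few [-0.055 -0.036] 0
[0.055 0.036] 14 [0.6124 0.0682] 0  0.0389
[ 0.055 -0.036] 43 [ 0.5966 -0.008 ] 0  0.0394
chip [279. 169.] [0.6702 0.0139 0.0058] in base [128.3  -0.9]
t 9.32 eef [0.6423 0.0221 0.1171] head -12.07 shift mm [-65.5 230.9  -3.3] turn -12.1 q6 1.66 F [ 1.1 -0.2 -1.9] op 0.342 ff 62.0
223 [278.21524664 169.80717489] [0.66949753 0.01592925 0.00625456]
```

View pics/s3.png

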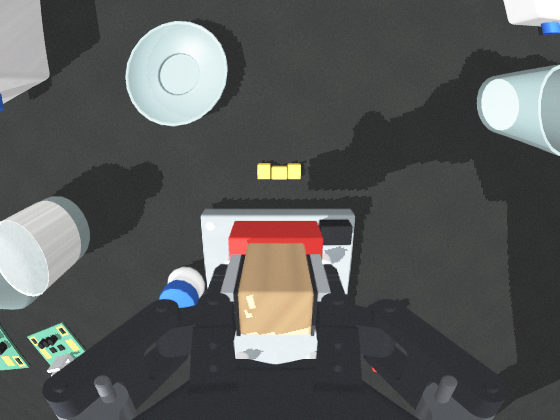

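The chips lie on the bench at (257–301, 171), clear of the plate. Next I put the scraper down.

```bash
python3 -m inch '[[1,-0.01,0.035,0,0],[1,-0.02,0.073,0,0],[1,-0.031,0.111,0,0],[1,-0.042,0.149,0,0],[1,-0.053,0.187,0,0]]' |head -2; python3 -m inch '[[1,-0.012,0.044,0,0],[1,-0.012,0.044,0.03,0],[1,-0.012,0.044,0.055,0],[1,-0.012,0.044,0.068,0],[1,-0.012,0.044,0.068,0]]' |head -2;python3 -m inch '[[1,0,0,0,0],[1,0,0,0,0]]';python3 -c "
from base import *
togo([.53,-.19,.0401],-12)"
```

```text
time: 9.73
eef_pos: [0.5474, -0.15, 0.1121]
time: 10.15
eef_pos: [0.526, -0.1886, 0.042]
time: 10.32
eef_pos: [0.5298, -0.1898, 0.0469]
tcp_rot: [0.994, -0.105, 0.0, 0.0]
contact_force: [-0.8, -0.3, -0.8]
opening: 0.342
finger_force: 62.0
t 10.32 eef [ 0.5298 -0.1898  0.0469] head -12.03 shift mm [0.3 0.2 6.8] turn -0.0 q6 1.26 F [-0.8 -0.3 -0.8] op 0.342 ff 62.0
```

```bash
python3 -m inch '[[1,0,0,0.003,0],[1,0,0,0.006,0],[1,0,0,0.007,0],[1,0,0,0.007,0],[1,0,0,0.007,0]]'; python3 -m inch '[[0.3,0,0,0,0],[0.1,0,0,0,0],[0.1,0,0,0,0],[0.1,0,0,-0.01,0],[0.1,0,0,-0.03,0]]'; python3 -m inch '[[0,0,0,-0.04,0],[0,0,0,-0.08,0],[0,0,0,-0.12,0],[0,-0.03,-0.02,-0.14,0],[0,-0.05,-0.05,-0.14,0]]' ; python3 -c "
from base import *
togo([.455,.26,.26],-12);scraper((.53,-.19))"
```

```text
time: 10.73
eef_pos: [0.5296, -0.19, 0.0399]
tcp_rot: [0.994, -0.105, 0.0, -0.0]
contact_force: [-0.8, 1.3, -0.1]
opening: 0.345
finger_force: 62.2
time: 11.15
eef_pos: [0.5273, -0.1893, 0.0675]
tcp_rot: [0.994, -0.105, -0.003, -0.001]
contact_force: [0.6, -0.0, -0.2]
opening: 0.895
finger_force: 0.0
time: 11.57
eef_pos: [0.4933, -0.1335, 0.2174]
tcp_rot: [0.994, -0.107, 0.006, 0.003]
contact_force: [0.7, 0.2, 0.9]
opening: 1.003
finger_force: 0.0
t 11.57 eef [ 0.4933 -0.1335  0.2174] head -12.27 shift mm [-120.5 -376.2  -45.7] turn -0.3 q6 1.32 F [0.7 0.2 0.9] op 1.003 ff 0.0
388 0.02752277212781473 ((527.996337890625, -188.71603393554688), (50.40110397338867, 24.724069595336914), 79.28205871582031)
435 0.07761089129676273 ((527.4014282226562, -189.03228759765625), (30.645057678222656, 21.618694305419922), 78.5665054321289)
```

```bash
python3 -m inch '[[0,-0.014,-0.036,-0.005,-2],[0,-0.028,-0.072,-0.01,-7],[0,-0.042,-0.108,-0.02,-13],[0,-0.056,-0.144,-0.02,-19],[0,-0.07,-0.18,-0.02,-27]]' |head -2; python3 -c "
from h import *
togo([.42,.325,.24],15)"
```

```text
time: 12.03
eef_pos: [0.4598, 0.0613, 0.2308]
t 12.03 eef [0.4598 0.0613 0.2308] head 14.35 shift mm [  26.9 -265.3   -9.4] turn -0.6 q6 1.23 F [ 1.5 -1.2 -0.4] op 0.997 ff 0.0
```

```bash
python3 -m inch '[[0,0.004,-0.039,0,0],[0,0.008,-0.078,0,0],[0,0.012,-0.117,0,0],[0,0.016,-0.156,0,0],[0,0.02,-0.195,0,0]]' |head -2;python3 -m inch '[[0,0.004,-0.036,0,0],[0,0.007,-0.070,0,0],[0,0.007,-0.07,0,0],[0,0.007,-0.07,0,0],[0,0.007,-0.07,0,0]]' |head -2; cat > board.py <<'E'
from h import *
def board(tag=None,c=(.475,.338),rad=.085,zb=0.):
    s=ctrl.get_state();p=ctrl.read_camera('wrist');P=cloud(p,s)
    if tag: save(p,tag)
    def f(n,zr,lo,hi):
        Q=ends(p,P,c,rad,(zb+zr[0],zb+zr[1]),lo,hi)
        if len(Q)>10: print(n,len(Q),np.median(Q,0).round(4),np.round(cv2.minAreaRect(Q[:,:2].astype(np.float32)*1000)[:2],1),cv2.minAreaRect(Q[:,:2].astype(np.float32))[2])
        return Q
    f('all',(.0015,.006),(0,0,0),(180,255,255)); f('green',(.0015,.006),(45,60,30),(95,255,255))
    f('sink',(.026,.036),(0,0,60),(180,80,255)); f('orange',(.010,.019),(3,120,100),(22,255,255))
    return p,s,P
E
python3 -c "
from board import *
p,s,P=board('p1'); togo([.42,.325,.24],15)
X=[(r['at'],r['score'],atz(p,r['at'],.0,s)[:2].round(4)) for r in ctrl.tip_of('pcb_hole0',p)]; print(*X,sep='\n')
print([(r['at'],r['score'],atz(p,r['at'],.018,s).round(4)) for r in ctrl.tip_of('pcb_c',p)])
"
```

```text
time: 12.45
eef_pos: [0.4313, 0.2556, 0.23]
time: 12.87
eef_pos: [0.4217, 0.3232, 0.2294]
all 7279 [0.4788 0.341  0.0031] [[475.9 336.9]
 [167.5 164.9]] 12.138382911682129
green 5265 [0.4789 0.3427 0.0031] [[473.6 337.5]
 [130.6  93.3]] 13.472559928894043
sink 644 [0.474  0.3382 0.0331] [[474.1 337.9]
 [ 43.3  29.9]] 14.425421714782715
orange 47 [0.4283 0.3194 0.0121] [[427.8 324.2]
 [ 35.2  11.9]] 82.4841537475586
t 12.92 eef [0.4219 0.3227 0.2293] head 14.04 shift mm [ -1.3  -2.7 -10.7] turn -1.0 q6 1.79 F [ 0.  -0.2 -0.5] op 0.998 ff 0.0
([248.7, 273.1], 0.84, array([0.2812, 0.3248]))
([307.0, 172.9], 0.83, array([0.4285, 0.2874]))
([245.4, 78.9], 0.81, array([0.5171, 0.3825]))
([209.4, 285.8], 0.78, array([0.2472, 0.3726]))
([227.1, 226.2], 0.78, array([0.3397, 0.3651]))
([174.4, 95.2], 0.75, array([0.4824, 0.4597]))
([306.9, 77.7], 0.74, array([0.5353, 0.316 ]))
([528.3, 189.1], 0.73, array([ 0.4978, -0.047 ]))
([66.9, 99.6], 0.72, array([0.4549, 0.6108]))
([181.7, 16.9], 0.65, array([0.5757, 0.4737]))
([242.0, 172.6], 0.61, array([0.4103, 0.3614]))
([70.7, 23.5], 0.61, array([0.5555, 0.629 ]))
[([109.6, 56.7], 0.92, array([0.5155, 0.5454, 0.018 ])), ([215.4, 262.6], 0.63, array([0.2955, 0.3692, 0.018 ])), ([272.9, 128.6], 0.55, array([0.4704, 0.3389, 0.018 ]))]
```

View pics/p1.png

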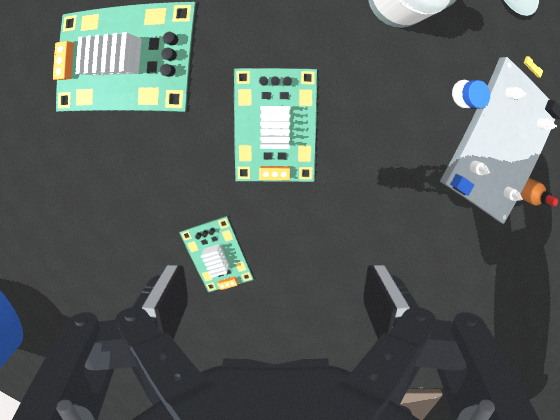

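The middle board is at (275,125), with its orange block at the bottom (-x). It is centred at (0.474,0.338), heading about 14°. Next I grip it.

```bash
python3 -m inch '[[0,0.027,-0.001,0.03,0],[0,0.054,-0.002,0.06,0],[0,0.054,-0.002,0.1,0],[0,0.054,-0.002,0.14,0],[0,0.054,-0.002,0.15,0]]' |head -2;python3 -m inch '[[0,0,0,0,0],[0,0,0,0,0]]' |head -2; python3 -c "
from board import *
p,s,P=board(); togo([.4739,.3377,.009],14)
a=np.radians(13.9);ax=np.array([np.cos(a),np.sin(a)]);ay=np.array([-np.sin(a),np.cos(a)])
Q=P.reshape(-1,3);Q=Q[np.isfinite(Q).all(1)];Q=Q[(np.hypot(Q[:,0]-.474,Q[:,1]-.338)<.04)&(Q[:,2]>.028)&(Q[:,2]<.04)]
for v in(ax,ay): u=(Q[:,:2]-[.4739,.3377])@v*1000; print(np.percentile(u,[0,1,99,100]),len(u))
"
```

```text
time: 13.43
eef_pos: [0.4701, 0.335, 0.0723]
time: 13.6
eef_pos: [0.4743, 0.3381, 0.0803]
all 15826 [0.4903 0.3439 0.0032] [[476.9 338.7]
 [164.8 164.7]] 7.1419997215271
green 12182 [0.4878 0.3445 0.0031] [[473.5 337.9]
 [130.9  92.9]] 13.67007064819336
sink 2576 [0.4746 0.3378 0.0326] [[473.8 337.6]
 [ 44.7  30.3]] 13.549413681030273
orange 248 [0.4271 0.3255 0.0144] [[422.6 325.4]
 [ 14.2  34.1]] 11.592949867248535
t 13.65 eef [0.4754 0.3388 0.082 ] head 14.03 shift mm [-2.1  0.8 73. ] turn 0.0 q6 1.77 F [ 0.8  0.1 -0.1] op 1.003 ff 0.0
[-22.57299222 -21.65897083  21.91004333  22.3040813 ] 2249
[-15.20974264 -14.71960702  14.65397222  15.20892871] 2249
```

```bash
python3 -m inch '[[0,-0.001,0.001,0.025,0.4],[0,-0.001,0.001,0.05,0.4],[0,-0.001,0.001,0.06,0.4],[0,-0.001,0.001,0.065,0.4],[0,-0.001,0.001,0.067,0.4]]' |head -2;python3 -m inch '[[0,0,0,0,0],[0,0,0,0,0]]' |head -2; python3 -c "
from board import *
togo([.4737,.3377,.008],13.6)"
```

```text
time: 14.07
eef_pos: [0.4738, 0.3377, 0.0136]
time: 14.23
eef_pos: [0.4743, 0.3379, 0.0142]
t 14.23 eef [0.4743 0.3379 0.0142] head 13.67 shift mm [-0.6  0.1  6.2] turn 0.1 q6 1.78 F [ 0.1 -0.5 -0.3] op 0.998 ff 0.0
```

```bash
python3 -m inch '[[0,0,0,0.004,0],[0,0,0,0.007,0],[0.4,0,0,0.007,0],[1,0,0,0.007,0],[1,0,0,0.007,0]]' 100 ;python3 -m inch '[[1,0,0,0,0],[1,0,0,0,0],[1,0,0,0,0],[1,0,0,0,0]]' ; python3 -c "
from board import *
togo([.4737,.3377,.13],13.6)"
```

```text
time: 14.65
eef_pos: [0.473, 0.3373, 0.0053]
tcp_rot: [0.993, 0.119, -0.0, 0.0]
contact_force: [-0.1, 0.5, -0.7]
opening: 0.608
finger_force: 0.0
time: 14.98
eef_pos: [0.4734, 0.3375, 0.0058]
tcp_rot: [0.993, 0.119, 0.001, -0.0]
contact_force: [0.0, 0.7, 2.8]
opening: 0.336
finger_force: 99.5
t 14.98 eef [0.4734 0.3375 0.0058] head 13.67 shift mm [   0.5   -0.2 -124.2] turn 0.1 q6 1.78 F [0.  0.7 2.8] op 0.336 ff 99.5
```

```bash
python3 -m inch '[[1,0,0,-0.02,0],[1,0,0,-0.05,0],[1,0,0,-0.085,0],[1,0,0.01,-0.12,5],[1,-0.005,0.04,-0.125,10]]' |head -2;python3 -m inch '[[1,-0.013,0.036,0,3],[1,-0.025,0.073,0,6],[1,-0.038,0.11,0,9],[1,-0.049,0.147,0,12],[1,-0.06,0.183,0,15.9]]' |head -2; python3 -c "
from board import *
togo([.462,.06,.13],-12.2)"
```

```text
time: 15.4
eef_pos: [0.4812, 0.3008, 0.1376]
time: 15.82
eef_pos: [0.4278, 0.1093, 0.1296]
t 15.82 eef [0.4278 0.1093 0.1296] head -12.35 shift mm [43.9 40.9 -0.5] turn -0.1 q6 1.81 F [ 0.8 -1.3 -0.3] op 0.336 ff 99.0
```

```bash
python3 -m inch '[[1,0.02,0.02,0,0],[1,0.04,0.038,0,0],[1,0.044,0.041,0,0],[1,0.044,0.041,0,0],[1,0.044,0.041,0,0]]' |head -2;python3 -m inch '[[1,0,0,0,0],[1,0,0,0,0],[1,0,0,0,0]]' |head -2; python3 -c "
from base import *
from board import board
base('b2',c=(.545,.042),th0=-12.2); togo([.545,.0419,.13],-12.2)
s=ctrl.get_state(); print(board(c=(s['eef_pos'][0],s['eef_pos'][1]),zb=s['eef_pos'][2]-.0058)[1]['eef_pos'])"
```

```text
time: 16.23
eef_pos: [0.4631, 0.0616, 0.1297]
time: 16.48
eef_pos: [0.4631, 0.0623, 0.1301]
plate 20913 0.024087004476981033 ((559.6198120117188, 45.674903869628906), (162.90933227539062, 131.80548095703125), 77.92794799804688)
few [-0.055  0.036] 0
few [-0.055 -0.036] 0
[0.055 0.036] 355 [0.6044 0.065 ] 101 [0.6051 0.0654] 0.0576
[ 0.055 -0.036] 348 [ 0.5897 -0.0035] 96 [ 0.5897 -0.0041] 0.0566
BASE -12.521104880029059 [0.5437054  0.04255041] [0.41271298 0.41271298]
t 16.53 eef [0.4633 0.0622 0.1301] head -12.15 shift mm [84.2  2.6  0.1] turn 0.1 q6 1.7 F [-0.3  0.2 -2.2] op 0.335 ff 99.1
all 21785 [0.4969 0.0546 0.1276] [[463.8  62.7]
 [ 92.8 130.8]] 77.71549987792969
green 17458 [0.4952 0.054  0.1275] [[463.8  62.7]
 [ 92.8 130.8]] 77.71549987792969
sink 6486 [0.468  0.0621 0.1566] [[464.   62.6]
 [ 55.4  45.4]] 77.32967376708984
orange 454 [0.4175 0.0719 0.1378] [[412.4  73.7]
 [ 33.8  14.2]] 77.5539779663086
[0.4632552  0.06220058 0.13013493]
```

View pics/b2.png

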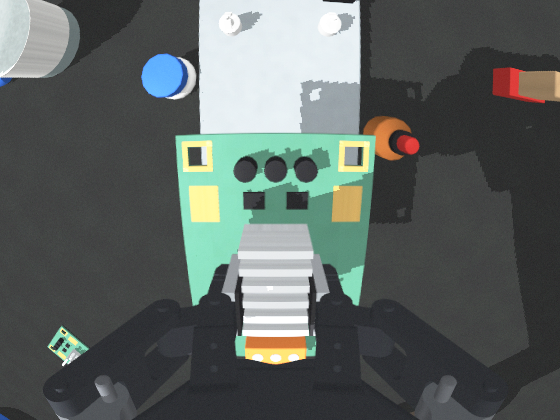

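The far supports are at (231,22) and (330,22). The board is held square, with its near holes at (197,155) and (353,155).

```bash
python3 -m inch '[[1,0.03,0.001,0.01,0],[1,0.06,0.002,0.03,0],[1,0.083,0.0035,0.045,0],[1,0.083,0.0035,0.051,0],[1,0.083,0.0035,0.051,0]]' |head -2;python3 -m inch '[[1,0,0,0,0],[1,0,0,0,0],[1,0,0,0,0]]' |head -2; python3 -c "
from base import *
p,s,P=base('b3',c=(.5447,.0421),th0=-12.2); togo([.5441,.0416,.07],-12.2)
cv2.imwrite('pics/b3c.png',cv2.resize(cv2.cvtColor(p['pixels'],cv2.COLOR_RGB2BGR)[80:260,130:420],None,fx=2.7,fy=2.7,interpolation=2))
from board import board
s=ctrl.get_state(); print(board(c=(s['eef_pos'][0],s['eef_pos'][1]),zb=s['eef_pos'][2]-.0058)[1]['eef_pos'])"
```

```text
time: 17.0
eef_pos: [0.5431, 0.0405, 0.077]
time: 17.25
eef_pos: [0.5439, 0.0408, 0.0803]
plate 10275 0.024062282419266418 ((611.1917724609375, 38.11847686767578), (78.3746337890625, 151.51959228515625), 1.3090124130249023)
few [-0.055  0.036] 0
few [-0.055 -0.036] 0
[0.055 0.036] 69 [0.6073 0.0672] 27 [0.6052 0.0667] 0.0574
[ 0.055 -0.036] 45 [ 0.593  -0.0077] 5 [ 0.5896 -0.0069] 0.0529
BASE -11.93750670325755 [0.54359525 0.04125544] [1.61716491 1.61716491]
chip [259.  40.] [0.6648 0.0256 0.0058] in base [120.8   9.2]
chip [282.  40.] [0.6619 0.0085 0.002 ] in base [121.6  -8.1]
chip [274. 354.] [0.495  0.0528 0.0896] in base [-50.9  -0.1]
t 17.3 eef [0.544  0.0407 0.0804] head -12.2 shift mm [-0.1 -0.9 10.4] turn -0.0 q6 1.67 F [ 0.7  0.1 -0.9] op 0.332 ff 99.1
all 21750 [0.5776 0.033  0.0779] [[544.7  41.1]
 [ 92.8 130.5]] 77.73870086669922
green 17397 [0.576  0.0323 0.0778] [[544.7  41.2]
 [ 92.8 130.5]] 77.73870086669922
sink 6491 [0.5488 0.0406 0.1069] [[544.7  40.9]
 [ 55.7  45.5]] 78.30941009521484
orange 415 [0.4984 0.0505 0.0876] [[493.5  52.2]
 [ 33.9  13.4]] 77.0248031616211
[0.54403432 0.04070695 0.08042865]
```

View pics/b3c.png

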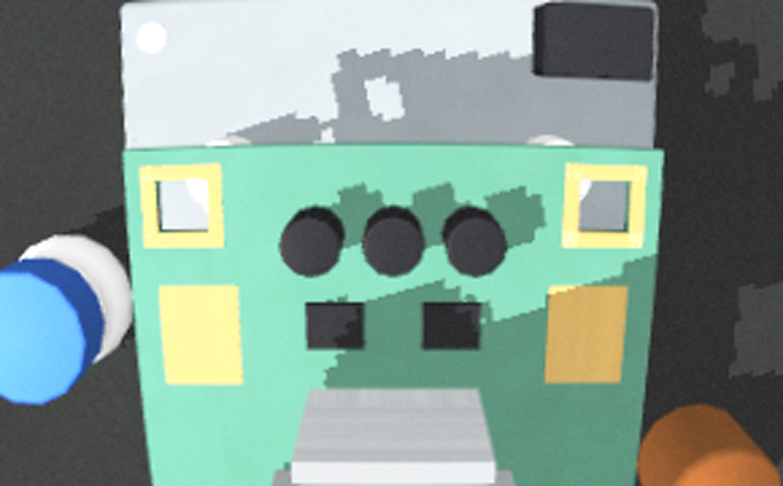

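Both near holes, at (185,205) and (605,205) in the crop, show their support tips symmetrically at the inner edges. So the y alignment is good, with a small 0.7 mm correction to make. Next I lower the board.

```bash
python3 -m inch '[[1,0,-0.0007,0.006,0],[1,0,-0.0007,0.012,0],[1,0,-0.0007,0.018,0],[1,0,-0.0007,0.022,0],[1,0,-0.0007,0.022,0]]' |head -4;python3 -m inch '[[1,0,0,0.002,0],[1,0,0,0.004,0],[1,0,0,0.006,0],[1,0,0,0.006,0]]' |head -4; python3 -c "
from base import *
togo([.5441,.0416,.052],-12.2)
from board import board
s=ctrl.get_state(); print(board(c=(s['eef_pos'][0],s['eef_pos'][1]),zb=s['eef_pos'][2]-.0058)[1]['eef_pos'])"
```

```text
time: 17.77
eef_pos: [0.543, 0.0412, 0.0556]
tcp_rot: [0.994, -0.107, -0.002, 0.0]
contact_force: [-0.0, -0.2, -2.1]
time: 18.1
eef_pos: [0.5442, 0.0411, 0.0514]
tcp_rot: [0.994, -0.106, -0.0, -0.0]
contact_force: [-1.8, 0.3, 0.1]
t 18.1 eef [0.5442 0.0411 0.0514] head -12.22 shift mm [-0.2 -0.5 -0.6] turn -0.0 q6 1.67 F [-1.8  0.3  0.1] op 0.328 ff 99.6
all 22070 [0.5779 0.0332 0.0488] [[540.8  23.7]
 [128.9 131.4]] 78.04724884033203
green 17306 [0.5761 0.0327 0.0488] [[544.8  41.4]
 [ 92.4 130.6]] 77.72735595703125
sink 6495 [0.549  0.041  0.0779] [[545.2  41.6]
 [ 55.6  45.6]] 76.52764129638672
orange 436 [0.4987 0.0512 0.0587] [[493.8  52.6]
 [ 33.8  13.6]] 76.64314270019531
[0.5441931  0.04110687 0.05143909]
```

```bash
python3 -m inch '[[0.5,0,0,0,0],[0.3,0,0,0,0],[0.3,0,0,-0.002,0],[0.3,0,0,-0.015,0],[0.3,0,0,-0.03,0]]' |head -4;python3 -m inch '[[0.3,0,0,-0.03,0],[1,-0.016,-0.017,-0.05,0],[1,-0.032,-0.034,-0.05,0],[1,-0.032,-0.034,-0.03,0],[1,-0.032,-0.034,-0.03,0]]' |head -6; python3 -m inch '[[1,0,0,0,0],[1,0,0,0,0],[1,0,0,0,0]]' | tail -2;python3 -c "
from base import *
c=np.array([.5447,.0421]);a=np.radians(-12.2);Rm=np.array([[np.cos(a),-np.sin(a)],[np.sin(a),np.cos(a)]])
for k in [(-32,34),(-32,-34),(32,34),(32,-34)]: togo([*(c+Rm@np.array(k)/1000),.052],-12.2)
from board import board
board(tag='bb',c=c,zb=.046,rad=.09)"
```

```text
time: 18.57
eef_pos: [0.5435, 0.0411, 0.0813]
tcp_rot: [0.994, -0.107, -0.001, 0.0]
contact_force: [-0.1, 0.1, -0.3]
time: 18.98
eef_pos: [0.5186, 0.0819, 0.1106]
tcp_rot: [0.994, -0.106, -0.001, 0.0]
contact_force: [-0.5, -0.1, -0.7]
opening: 0.14
finger_force: 0.0
opening: -0.002
finger_force: 0.0
t 19.23 eef [0.5209 0.0806 0.1122] head -12.27 shift mm [-0.7 -1.4 60.2] turn -0.1 q6 1.75 F [0.2 0.4 0.4] op -0.002 ff 0.0
t 19.23 eef [0.5209 0.0806 0.1122] head -12.27 shift mm [-0.6 66.6 60.2] turn -0.1 q6 1.75 F [0.2 0.4 0.4] op -0.002 ff 0.0
t 19.23 eef [0.5209 0.0806 0.1122] head -12.27 shift mm [63.3 -1.4 60.2] turn -0.1 q6 1.75 F [0.2 0.4 0.4] op -0.002 ff 0.0
t 19.23 eef [0.5209 0.0806 0.1122] head -12.27 shift mm [63.4 66.6 60.2] turn -0.1 q6 1.75 F [0.2 0.4 0.4] op -0.002 ff 0.0
all 18635 [0.5608 0.0429 0.0497] [[540.4  21.8]
 [132.5 130.8]] 77.92347717285156
green 14220 [0.5589 0.0431 0.0496] [[544.4  41.2]
 [ 92.4 130.6]] 77.8494644165039
sink 2836 [0.5442 0.0421 0.0792] [[544.8  41.4]
 [ 30.5  44.3]] 78.60376739501953
orange 258 [0.4987 0.0537 0.0601] [[492.8  52.8]
 [ 34.1  14.4]] 79.10297393798828
```

```bash
python3 -m inch '[[1,-0.001,-0.001,0.03,0],[1,-0.001,-0.001,0.05,0],[1,-0.001,-0.001,0.058,0],[1,-0.001,-0.001,0.06,0],[1,-0.001,-0.001,0.062,0]]' |head -4;python3 -m inch '[[1,0,0,0.002,0],[1,0,0,0.004,0],[1,0,0,0.004,0]]' |head -4;python3 -m inch '[[1,0,0,0.001,0],[1,0,0,0.002,0],[1,0,0,0.002,0]]' |head -4;python3 -m inch '[[1,0,0,0.001,0],[1,0,0,0.002,0],[1,0,0,0.002,0]]' |head -4
```

```text
time: 19.7
eef_pos: [0.5199, 0.082, 0.0496]
tcp_rot: [0.994, -0.107, 0.0, -0.0]
contact_force: [0.0, -0.6, -0.7]
time: 19.95
eef_pos: [0.5204, 0.0823, 0.047]
tcp_rot: [0.994, -0.107, 0.001, -0.0]
contact_force: [-3.0, 0.9, 3.6]
time: 20.2
eef_pos: [0.5208, 0.0823, 0.0467]
tcp_rot: [0.994, -0.106, 0.001, 0.0]
contact_force: [-5.9, 0.4, 13.5]
time: 20.45
eef_pos: [0.5215, 0.0824, 0.0437]
tcp_rot: [0.994, -0.107, 0.003, -0.0]
contact_force: [-0.2, 0.3, 6.2]
```

```bash
python3 -m inch '[[1,0,0,0.001,0],[1,0,0,0.003,0],[1,0,0,0.003,0]]' |head -4;python3 -m inch '[[1,0,0,0.001,0],[1,0,0,0.002,0],[1,0,0,0.002,0]]' |head -4; python3 -m inch '[[1,0,0,-0.02,0],[1,0,0.03,-0.02,0],[1,0,0.068,-0.02,0],[1,0,0.068,-0.02,0],[1,0,0.068,-0.015,0]]' | head -4; python3 -c "
from base import *
c=np.array([.5447,.0421]);a=np.radians(-12.2);Rm=np.array([[np.cos(a),-np.sin(a)],[np.sin(a),np.cos(a)]])
for k in [(-32,-34)]: togo([*(c+Rm@np.array(k)/1000),.050],-12.2)"
```

```text
time: 20.7
eef_pos: [0.5218, 0.0823, 0.0427]
tcp_rot: [0.994, -0.106, 0.002, -0.0]
contact_force: [-7.8, -0.1, 20.2]
time: 20.95
eef_pos: [0.5219, 0.0822, 0.0425]
tcp_rot: [0.994, -0.106, 0.001, 0.0]
contact_force: [-11.8, -0.6, 30.3]
time: 21.37
eef_pos: [0.5178, 0.0626, 0.0621]
tcp_rot: [0.985, -0.155, 0.007, -0.077]
contact_force: [8.3, 98.1, 45.9]
t 21.37 eef [0.5178 0.0626 0.0621] head -17.86 shift mm [ 3.5 49.6  4.5] turn -5.7 q6 1.61 F [ 8.3 98.1 45.9] op -0.007 ff 51.1
```

I moved across at a height below the sink's top, so the fingers are pushing on the sink. I back off straight away.

```bash
python3 -m inch '[[1,0,-0.04,0,0],[1,0,-0.068,0,0],[1,0,-0.068,-0.03,0],[1,0,-0.068,-0.06,0],[1,0,-0.068,-0.06,0]]';  python3 -c "
from base import *
from board import board
c=np.array([.5447,.0421])
s=ctrl.get_state();togo([.5447,.0421,.13],-12.2)
p,s,P=board(tag='bc',c=c,zb=.044,rad=.09)
a=np.radians(-12.2);Rm=np.array([[np.cos(a),-np.sin(a)],[np.sin(a),np.cos(a)]])
Q=P.reshape(-1,3);Q=Q[np.isfinite(Q).all(1)]
B=(Q[:,:2]-c)@Rm*1000
for k in [(-45,26),(-45,-26),(45,26),(45,-26)]:
    m=np.hypot(B[:,0]-k[0],B[:,1]-k[1])<4; m&=Q[:,2]<.06; print(k,m.sum(),np.median(Q[m,2]))
base('bd',c=c,th0=-12.2)
"
```

```text
time: 21.78
eef_pos: [0.5237, 0.0832, 0.1175]
tcp_rot: [0.994, -0.105, 0.006, -0.0]
contact_force: [2.5, -0.3, 0.8]
opening: -0.0
finger_force: 0.0
t 21.78 eef [0.5237 0.0832 0.1175] head -12.1 shift mm [ 29.3  35.8 -12.3] turn 0.1 q6 1.75 F [ 2.5 -0.3  0.8] op -0.0 ff 0.0
all 9352 [0.5743 0.0393 0.048 ] [[543.2  20.8]
 [130.6 124.1]] 78.03494262695312
green 7126 [0.573  0.0381 0.0478] [[557.1  37.6]
 [ 92.3 103.4]] 77.72805786132812
sink 2486 [0.5441 0.0412 0.0749] [[542.1  40.9]
 [ 30.9  45.2]] 77.73976135253906
orange 18 [0.4983 0.0534 0.0544] [[497.3  50.5]
 [ 33.1   3.8]] 70.4344253540039
(-45, 26) 81 0.04243172274994411
(-45, -26) 79 0.04225980424913511
(45, 26) 119 0.0488620626322821
(45, -26) 108 0.04902911270028379
plate 12197 0.024104485187986635 ((547.46435546875, 54.783409118652344), (151.4762725830078, 189.7014617919922), 78.11485290527344)
[-0.055  0.036] 162 [0.5014 0.0871] 39 [0.5018 0.0879] 0.0523
[-0.055 -0.036] 212 [0.484  0.0177] 95 [0.4855 0.0184] 0.0568
[0.055 0.036] 231 [0.6057 0.0643] 155 [0.6059 0.0656] 0.0575
[ 0.055 -0.036] 145 [ 0.5899 -0.0048] 141 [ 0.59   -0.0047] 0.0573
BASE -12.50926408229961 [0.54576634 0.04180394] [2.12541804 1.18622712 1.50932452 1.75836566]
chip [323.  15.] [0.6632 0.0154 0.0042] in base [121.4  -1.1]
chip [326. 255.] [0.4923 0.0539 0.0537] in base [-53.7   0.4]
```

View pics/bc.png

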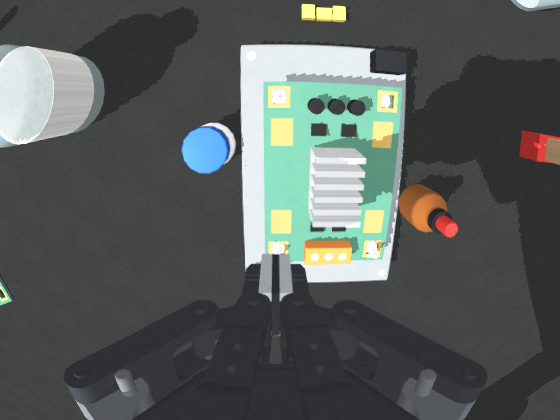

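The board sits undisturbed on the supports, with its orange block (328,252) at the socket end. Both −x corners are already down, with the top at about 42 mm, and the +x corners are still up at about 49 mm. Next I press corner 2, travelling at a safe height.

```bash
python3 -m inch '[[1,0.03,0,0,0],[1,0.062,0,0,0],[1,0.062,0,0,0],[1,0.062,0,0,0],[1,0.062,0,0,0]]' |head -2;cat > pad.py <<'E'
from h import *
c=np.array([.5447,.0421]);a=np.radians(-12.2);Rm=np.array([[np.cos(a),-np.sin(a)],[np.sin(a),np.cos(a)]])
def pad(x,y,z=.050): togo([*(c+Rm@np.array([x,y])/1000),z],-12.2)
E
python3 -c "
from pad import *
pad(32,34)"
```

```text
time: 22.3
eef_pos: [0.5786, 0.0689, 0.1096]
t 22.3 eef [0.5786 0.0689 0.1096] head -12.27 shift mm [ 4.7 -0.7 59.6] turn -0.1 q6 1.73 F [-1.4  0.4 -0.1] op 0.003 ff 0.0
```

```bash
python3 -m inch '[[1,0.003,-0.001,0.03,0],[1,0.004,-0.001,0.05,0],[1,0.004,-0.001,0.056,0],[1,0.004,-0.001,0.058,0],[1,0.004,-0.001,0.060,0]]' |head -4;python3 -m inch '[[1,0,0,0.002,0],[1,0,0,0.004,0],[1,0,0,0.004,0]]' |head -4;python3 -m inch '[[1,0,0,0.001,0],[1,0,0,0.002,0],[1,0,0,0.002,0]]' |head -4;python3 -m inch '[[1,0,0,0.001,0],[1,0,0,0.002,0],[1,0,0,0.002,0]]' |head -4;python3 -m inch '[[1,0,0,0.001,0],[1,0,0,0.002,0],[1,0,0,0.002,0]]' |head -4
```

```text
time: 22.72
eef_pos: [0.5835, 0.0694, 0.0514]
tcp_rot: [0.994, -0.106, -0.0, -0.0]
contact_force: [0.1, -0.7, -0.5]
time: 22.97
eef_pos: [0.5849, 0.0693, 0.0483]
tcp_rot: [0.994, -0.107, 0.001, -0.0]
contact_force: [1.3, 0.1, 0.4]
time: 23.22
eef_pos: [0.5851, 0.0692, 0.0466]
tcp_rot: [0.994, -0.107, 0.001, -0.0]
contact_force: [-0.5, -0.1, 5.1]
time: 23.47
eef_pos: [0.5852, 0.0692, 0.0456]
tcp_rot: [0.994, -0.106, 0.001, 0.0]
contact_force: [-3.2, 0.6, 10.7]
time: 23.72
eef_pos: [0.5854, 0.0693, 0.0439]
tcp_rot: [0.994, -0.106, 0.001, -0.0]
contact_force: [-2.4, 0.1, 8.9]
```

Now press until the force rises, lift to at least 0.10, and go over to corner 3.

```bash
python3 -m inch '[[1,0,0,0.001,0],[1,0,0,0.003,0],[1,0,0,0.003,0]]' |head -4;python3 -m inch '[[1,0,0,0.001,0],[1,0,0,0.003,0],[1,0,0,0.003,0]]' |head -4; python3 -m inch '[[1,0,0,-0.03,0],[1,0,0,-0.07,0],[1,0,0,-0.07,0],[1,0,0.03,-0.07,0],[1,0,0.068,-0.07,0]]' |head -4; python3 -m inch '[[1,0,0,0,0],[1,0,0,0,0]]' |head -4; python3 -c "
from pad import *
pad(32,-34)"
```

```text
time: 23.97
eef_pos: [0.5852, 0.0692, 0.041]
tcp_rot: [0.994, -0.106, 0.0, 0.0]
contact_force: [-5.0, 0.3, 14.4]
time: 24.22
eef_pos: [0.5853, 0.0692, 0.0408]
tcp_rot: [0.994, -0.106, -0.001, 0.0]
contact_force: [-11.1, 0.2, 27.6]
time: 24.63
eef_pos: [0.5702, 0.0039, 0.1059]
tcp_rot: [0.995, -0.104, 0.001, -0.0]
contact_force: [-0.3, -0.7, 0.2]
time: 24.8
eef_pos: [0.5691, 0.0014, 0.1046]
tcp_rot: [0.994, -0.108, -0.0, -0.0]
contact_force: [-1.1, 0.2, 0.7]
t 24.8 eef [0.5691 0.0014 0.1046] head -12.41 shift mm [-0.4 -0.6 54.6] turn -0.2 q6 1.61 F [-1.1  0.2  0.7] op -0.002 ff 0.0
```

```bash
python3 -m inch '[[1,0,0,0.03,0],[1,0,0,0.045,0],[1,0,0,0.053,0],[1,0,0,0.055,0],[1,0,0,0.057,0]]' |head -4;python3 -m inch '[[1,0,0,0.002,0],[1,0,0,0.004,0],[1,0,0,0.004,0]]' |head -4;python3 -m inch '[[1,0,0,0.002,0],[1,0,0,0.004,0],[1,0,0,0.004,0]]' |head -4;python3 -m inch '[[1,0,0,0.002,0],[1,0,0,0.003,0],[1,0,0,0.003,0]]' |head -4;
```

```text
time: 25.22
eef_pos: [0.5698, 0.0034, 0.048]
tcp_rot: [0.994, -0.106, -0.0, -0.0]
contact_force: [0.9, 0.5, -0.3]
time: 25.47
eef_pos: [0.5702, 0.0029, 0.0448]
tcp_rot: [0.994, -0.106, 0.001, 0.0]
contact_force: [0.0, 0.5, -0.1]
time: 25.72
eef_pos: [0.5703, 0.0027, 0.0411]
tcp_rot: [0.994, -0.107, 0.001, 0.0]
contact_force: [-0.0, 0.1, 3.3]
time: 25.97
eef_pos: [0.5703, 0.0027, 0.0409]
tcp_rot: [0.994, -0.106, -0.001, 0.0]
contact_force: [-8.1, -0.1, 18.9]
```

```bash
python3 -m inch '[[1,0,0,0.001,0],[1,0,0,0.002,0],[1,0,0,0.002,0]]' |head -4; python3 -m inch '[[1,0,0,-0.03,0],[1,0,0,-0.065,0],[1,-0.03,0,-0.065,0],[1,-0.064,0,-0.065,0],[1,-0.064,0,-0.065,0]]' |head -4; python3 -m inch '[[1,0,0,0,0],[1,0,0,0,0]]' |head -4; python3 -c "
from pad import *
pad(-32,-34)
s=ctrl.get_state();p=ctrl.read_camera('wrist');P=cloud(p,s)
Q=P.reshape(-1,3);Q=Q[np.isfinite(Q).all(1)];B=(Q[:,:2]-c)@Rm*1000
for k in [(-45,26),(-45,-26),(45,26),(45,-26)]:
    m=np.hypot(B[:,0]-k[0],B[:,1]-k[1])<4; m&=Q[:,2]<.06; print(k,m.sum(),np.median(Q[m,2]))"
```

```text
time: 26.22
eef_pos: [0.5704, 0.0027, 0.0408]
tcp_rot: [0.994, -0.106, -0.001, 0.0]
contact_force: [-12.6, 1.5, 27.7]
time: 26.63
eef_pos: [0.5002, 0.0181, 0.0978]
tcp_rot: [0.994, -0.106, -0.004, -0.0]
contact_force: [-0.6, 0.3, -1.8]
time: 26.8
eef_pos: [0.5078, 0.0162, 0.1007]
tcp_rot: [0.994, -0.107, 0.001, 0.0]
contact_force: [0.8, 0.1, 0.2]
t 26.8 eef [0.5078 0.0162 0.1007] head -12.23 shift mm [-1.4  0.9 50.7] turn -0.0 q6 1.62 F [0.8 0.1 0.2] op 0.003 ff 0.0
(-45, 26) 89 0.041321273029686384
(-45, -26) 97 0.04113484815090504
(45, 26) 116 0.04113528172104443
(45, -26) 129 0.04107799438456744
```

All four corners read about 41 mm at the top face, which is fully home. I retract and do a final check.

```bash
python3 -m inch '[[1,0,0,-0.04,0],[1,0,0,-0.08,0],[1,-0.01,0,-0.11,0],[1,-0.01,0,-0.11,0],[1,-0.01,0,-0.11,0]]' |head -4; python3 -m inch '[[1,0,0,0,0],[1,0,0,0,0],[1,0,0,0,0]]' |head -4; python3 -c "
from board import *
board(c=(.5447,.0421),zb=.038,rad=.09); p,s=scraper((.5285,-.189)); P=cloud(p,s)
print('chips',np.median(ends(p,P,(.668,.015),.05,(-.01,.05),(20,110,80),(36,255,255)),0))
q=ctrl.read_camera('scene')
for n in ['dropper','jar']: print(n,[(atz(q,r['at'],0)[:2].round(3),round(r['score'],2)) for r in ctrl.tip_of(n,q)[:1]])
print(ctrl.get_state()['time'])"
```

```text
time: 27.27
eef_pos: [0.5, 0.0179, 0.2135]
tcp_rot: [0.994, -0.107, 0.003, 0.0]
contact_force: [-0.3, 0.9, -1.1]
time: 27.52
eef_pos: [0.4968, 0.0185, 0.2083]
tcp_rot: [0.994, -0.107, -0.002, -0.0]
contact_force: [0.4, -0.1, -1.1]
all 9830 [0.5545 0.0362 0.0412] [[543.8  46.3]
 [154.9 154. ]] 10.53722858428955
green 7120 [0.5527 0.0328 0.0411] [[544.8  41. ]
 [ 92.2 130.6]] 78.11466217041016
sink 1030 [0.5442 0.0405 0.0708] [[545.2  40.6]
 [ 30.   44.3]] 78.27720642089844
orange 73 [0.4977 0.0435 0.0513] [[494.6  14.5]
 [ 19.9 103. ]] 2.349966287612915
298 0.027566191306526378 ((527.2251586914062, -187.8934326171875), (49.89301681518555, 25.45400047302246), 77.65201568603516)
608 0.07729290211532755 ((527.194580078125, -188.71363830566406), (31.50901222229004, 21.79484748840332), 78.51775360107422)
chips [0.66508385 0.01562231 0.00322744]
dropper [(array([ 0.511, -0.045]), 0.69)]
jar [(array([0.577, 0.115]), 0.7)]
27.7667
```

```bash
python3 -c "
from plant import ctrl
print(ctrl.sign_off())"
```

```text
the job is handed in; nothing more can be done
None
```

The job is handed in and, by my own measurements, done (the hand-in call gave no verdict): chips on the bench, scraper upright, board seated at all four corners; one slip on the way, when the closed fingers hit the heat sink and the force reading reached about 108 N (limit 120 N), with no displacement seen.

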